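# Slide the fence out of its T-track and hang it on the peg

### The job

Push the blue fence plate along its T-slot track until it is clear of the lips and stands on the open landing, then lift it out there and hang it by its eye on the brass peg of the stand, behind the upturned tip, so that it hangs freely and upright. Do not let the fence fall over, and leave the tools and containers around alone.

Things in the scene. Friction and masses are not known exactly. Their poses are not given: they have to be found in the camera images.
- track: Aluminium T-slot track fixed flat on the desk, 66 mm wide (x), 271 mm long (its y, -123 to +148 mm). Origin at desk level on its centre line, where the roofed bay (+y) ends and the open landing (-y) begins; z up. Channel floor 4 mm above the desk.
- track_bay (a point): Middle of the roofed bay (track y = 0 to +140 mm), at the top of its two lips, 23.5 mm above the desk; lip undersides at 17.5 mm. The slot between the lips is 20 mm wide, the channel below 42 mm. A black stop, 22 mm high, closes the bay at y = +140 to +148 mm.
- track_landing (a point): Middle of the landing's floor (track y = 0 to -115 mm): no lips, only side guides 14 mm high, and a black stop of that height at y = -115 to -123 mm.
- fence: Loose blue metal plate, about 0.2 kg, standing upright in the track, its dark foot captive under the lips. Origin: centre of the foot's underside; x normal to the plate, y along the foot and (at the start) the track's y, z up. Foot 36 (x) by 100 (y) by 10 mm high. Plate 10 mm thick, 90 mm wide (y) up to 49 mm height, then 60 mm wide up to 92 mm. Can be lifted out only with its origin past track y = -50 mm; at the landing's stop it is at -65 mm.
- fence_tab (a point): Middle of the top of the fence's grip tab, 127 mm above the foot's underside; tab 10 mm thick (x), 44 mm wide (y), 35 mm high. The fence slides under a push of 1 to 2 N; pushed at the edge of the plate 25 to 48 mm above the foot's underside it does not tip.
- fence_eye (a point): Centre of the round hanging eye through the fence plate, 32 mm in diameter, 70 mm above the foot's underside, on the plate's middle; 41 mm of solid above the eye up to the top of the tab. Axis of the eye: the fence's x.
- stand: Steel stand fixed to the desk. Origin at desk level under the middle of the peg, which points along the stand's -x; z up. Base 130 by 110 by 10 mm (x -55 to +75 mm), post 16 mm thick at x = +55 mm, 160 mm high. Brass peg, a flat bar 14 mm wide (y), 8 mm thick: its axis runs from x = +55, z = 152 mm to x = -35, z = 160 mm, then turns up to x = -44, z = 168 mm (top of the tip 174 mm).
- peg_tip (a point): Centre of the upturned end of the brass peg, 168 mm above the desk.
- peg_mid (a point): Point on the axis of the peg at its middle, 157 mm above the desk, straight over the stand's origin. A fence hung here has the centre of its eye 10 mm below this point.
- glue_bottle_b: Dark glue bottle with a blue cap, 23x30x88 mm, loose; origin under it. Leave alone.
- mallet: Small wooden mallet lying on the desk, 60x200x31 mm, loose; origin under its middle. Leave alone.
- steel_block: Steel bench block, 62x62x20 mm, loose; origin under it. Leave alone.

How it is judged (in metres and radians):
On the way:
1. the fence stands on the track's landing, its whole foot clear of the lips (y of fence in the frame of track between -0.075 and -0.05 m and z of fence in the frame of track below 0.012 m and angle between fence's own z axis and vertical below 0.2 rad), for 0.2 s.
At the end, for the whole second after the job is handed in: The fence hangs on the peg behind its upturned tip: the centre of its eye 35 mm before to 50 mm behind the stand's origin along the peg, within 13 mm sideways, 135 to 158 mm above the desk; upright within 0.3 rad, at most swaying slightly (under 0.05 m/s and 0.6 rad/s) (x of fence_eye in the frame of stand between -0.035 and 0.05 m and y of fence_eye in the frame of stand between -0.013 and 0.013 m and z of fence_eye in the frame of stand between 0.135 and 0.158 m and angle between fence's own z axis and vertical below 0.3 rad and linear speed of fence below 0.05 m/s and angular speed of fence below 0.6 rad/s); the robot touches nothing.
It fails at once if the fence is tipped over (more than 1 rad from upright) (angle between fence's own z axis and vertical above 1 rad).
It fails at once if the glue bottle, mallet or steel block is moved more than 30 mm (distance of any of glue_bottle_b, mallet, steel_block from where it was at the start of the episode above 0.03 m).
It also fails if it takes over 64 s, if anything falls off the work surface, if the arm or the gripper's body presses on something with over 40 N, if the wrist force passes 120 N, or if a joint passes its speed limit or range.

### The arm

A 6-joint arm with a two-finger parallel gripper is mounted at the origin on a cart in front of the work surface, level with it; the furniture and walls round the work are solid. World frame = base frame: x ahead of the robot, y to its left, z up, the work surface at z = 0. Lengths are in mm, angles in rad, forces in N, time in s.
With the tool pointing down it reaches from about 300 to 875 mm from the base axis. Payload 4.2 kg.
Tool frame: the origin (TCP) lies between the finger pads; the fingertips stand 8 mm ahead of it and the grasp point (between the pads) lies 11 mm behind it; z points along the fingers, y is the line along which they close (so a half turn about z gives the same grasp; the last joint's range is limited). The gripper opens to 85 mm and grips with 20 to 120 N. Pads are 22 mm wide; open, the fingers measure 114 mm over their backs; the gripper's body (76 mm by 85 mm) begins 54 mm behind the grasp point. The pads swing forward as they close: fully open they stand 13 mm farther back than shut.
Start: joints at [-1.271, 0.32, 1.565, -0, 1.257, -0.02], TCP at [180.769, -545.86, 239.338] pointing down, gripper open.
Joint ranges: [-3.11, 3.11], [-0.84, 2.01], [0.21, 2.61], [-1.34, 4.49], [0.05, 2.63], [-2.56, 2.56]. Speed limits (rad/s): [2.57, 2.57, 3.14, 3.14, 3.14, 3.14].

### API

Orientations are given as [roll, pitch, yaw] about the fixed x, y, z axes, in that order (R = Rz(yaw) Ry(pitch) Rx(roll)).
In Python, from rig import robot, planner, eyes, ticket gives the robot as it stands. Calls block until the motion is done:
- robot.move_to(position, orientation): joint-space move of the TCP to a pose.
- robot.servo_line(position, attitude=None, feed=150, force_limit=None): straight line of the TCP; attitude=None keeps the orientation; feed is the mean speed in mm/s. With force_limit (N) it stops when the force on the tool has changed by that much, and returns True; else False.
- robot.move_joints(angles): joint-space move.
- robot.command_gripper(opening, grip_force=None): opening from 0.0 (shut) to 1.0 (fully open); grip_force is the grip in N (None keeps the last); returns when the fingers have stopped.
- robot.hold(seconds).
- planner.ik(position, orientation): joint angles nearest the present ones, or None.
- eyes.capture(name): name is "side" or "top"; returns a dict with "image" (384x512x3 uint8, red, green, blue), "fov_y" (degrees; the focal length in pixels is half the picture's height over the tangent of half this angle, whatever the lens; pixels are square), "cx", "cy" (the principal point, pixels), "T" (4x4, takes a point from camera to world coordinates). Camera axes: x right, y down, z forward; pixel columns grow to the right and rows downward; lengths in mm; the calibration is good to about 2 mm. A picture is of the moment at which its call begins. There is no depth.
A pose or a line that the arm cannot do raises robot.PlanningError and nothing moves.
- ticket.job_done(): hands the job in; it is judged then, once.
Readings, each from a call of its own:
- robot.current_time(): time.
- robot.current_joints(): joint angles.
- robot.current_dq(): joint speeds.
- robot.current_joint_torque(): joint torques, N m.
- robot.current_tool_pos(): TCP position.
- robot.current_eef_rot(): TCP orientation.
- robot.current_ft_force(): force on the tool from outside, world axes, zero at the start.
- robot.current_wrist_torque(): the same for the moment, N m.
- robot.current_gripper_width(): opening from 0.0 (shut) to 1.0 (fully open).
- robot.current_gripper_force(): force on a finger pad.
Only numpy, scipy, OpenCV 4.12 (cv2) and the standard library are available. Lean on these libraries where they do the work, as an engineer would, in place of code of your own. Each camera call takes 0.05 s, during which the arm holds its last target. There are 200 camera calls.

## Working session

There is one attempt and no reset: what is moved stays moved. The work goes in short steps, each a Python script; the robot and the scene stay as the last script left them, time stands still between calls to the robot, and variables do not carry over. Pictures are saved under pics/ and viewed, at most 10 in all, crops included, and the job is handed in when it is done.

```bash
ls; mkdir -p pics; python3 - <<'E'
from rig import robot,planner,eyes,ticket
import cv2,pickle,numpy as np
for n in("side","top"):
    c=eyes.capture(n); pickle.dump(c,open(n+".pkl","wb"))
    cv2.imwrite(f"pics/{n}0.png",cv2.resize(c["image"][:,:,::-1],(800,600),interpolation=cv2.INTER_CUBIC))
    print(n,c["fov_y"],c["cx"],c["cy"],np.round(c["T"],3).tolist(),[k for k in c])
print(robot.current_time(),robot.current_eef_rot())
E
```

```text
pics
side 51.009214335787796 253.15049146996958 196.10920677526093 [[0.992, -0.035, 0.118, 399.51], [-0.121, -0.46, 0.88, -1108.944], [0.023, -0.887, -0.461, 724.61], [0.0, 0.0, 0.0, 1.0]] ['image', 'fov_y', 'cx', 'cy', 'T']
top 45.96198936835357 268.0296419534942 191.24059584902778 [[-0.067, -0.977, 0.201, 278.222], [-0.998, 0.067, -0.01, 27.395], [-0.004, -0.201, -0.98, 1428.195], [0.0, 0.0, 0.0, 1.0]] ['image', 'fov_y', 'cx', 'cy', 'T']
0.1 [-3.14005987e+00 -2.60917862e-05  3.19768069e-01]
```

View pics/side0.png

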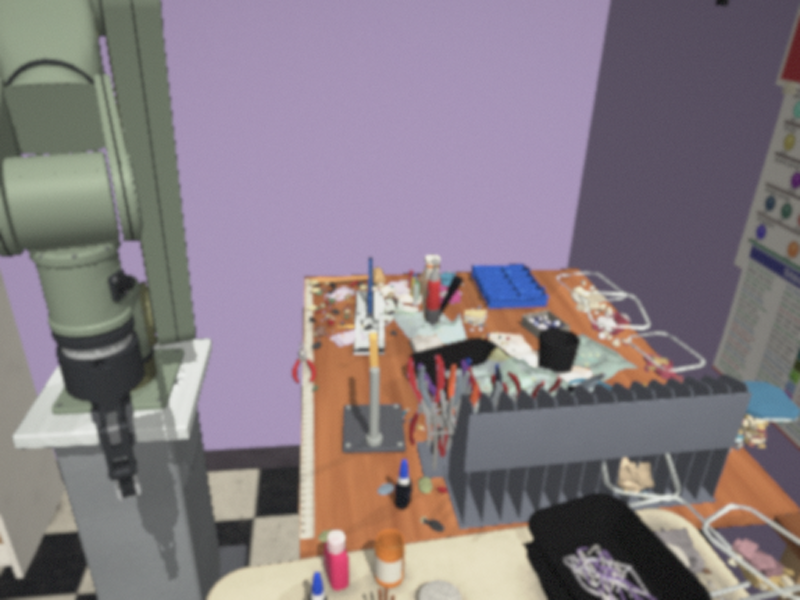

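View pics/top0.png

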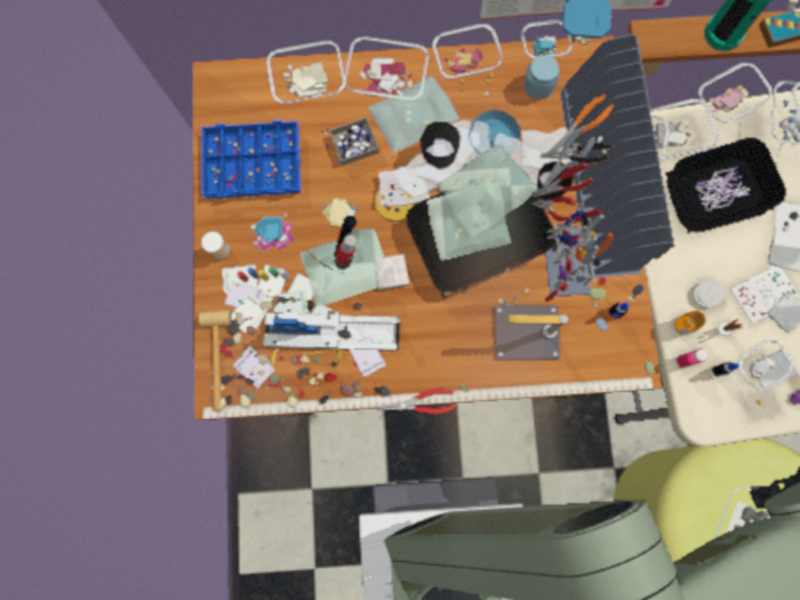

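The side view shows the fence edge-on at (370,290) and the stand at (375,400). In the top view the track runs (265..398, 332), with its bay at the left (+y). The fence is at about (290,325), the peg runs from (565,320) to its tip at (512,320), and the mallet is at (215,360). I'll crop in closer.

```bash
cat > h.py <<'E'
import numpy as np,cv2,pickle
def load(n): return pickle.load(open(n+".pkl","rb"))
def f(c): return c["image"].shape[0]/2/np.tan(np.radians(c["fov_y"])/2)
def ray(c,u,v):
    d=np.array([(u-c["cx"])/f(c),(v-c["cy"])/f(c),1]); T=c["T"]
    return T[:3,3],T[:3,:3]@d
def at(c,u,v,z):
    o,d=ray(c,u,v); return o+d*(z-o[2])/d[2]
def tri(c1,p1,c2,p2):
    o1,d1=ray(c1,*p1);o2,d2=ray(c2,*p2)
    s=np.linalg.lstsq(np.c_[d1,-d2],o2-o1,rcond=None)[0]
    a,b=o1+s[0]*d1,o2+s[1]*d2
    return (a+b)/2,np.linalg.norm(a-b)
def proj(c,P):
    q=c["T"][:3,:3].T@(np.array(P)-c["T"][:3,3]); return q[:2]/q[2]*f(c)+[c["cx"],c["cy"]]
def crop(c,x0,y0,w,h,s): return cv2.resize(c["image"][y0:y0+h,x0:x0+w,::-1],None,fx=s,fy=s,interpolation=cv2.INTER_CUBIC)
E
python3 - <<'E'
from h import *
t=load("top");s=load("side")
a=crop(t,120,185,260,60,3)
b=crop(s,190,155,130,80,5);b2=crop(s,190,200,130,100,3)
im=np.zeros((600,800,3),np.uint8);im[:180,:780]=a;im[190:590,:650]=b
cv2.imwrite("pics/z1.png",im)
E
```

```text
(no output)
```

View pics/z1.png

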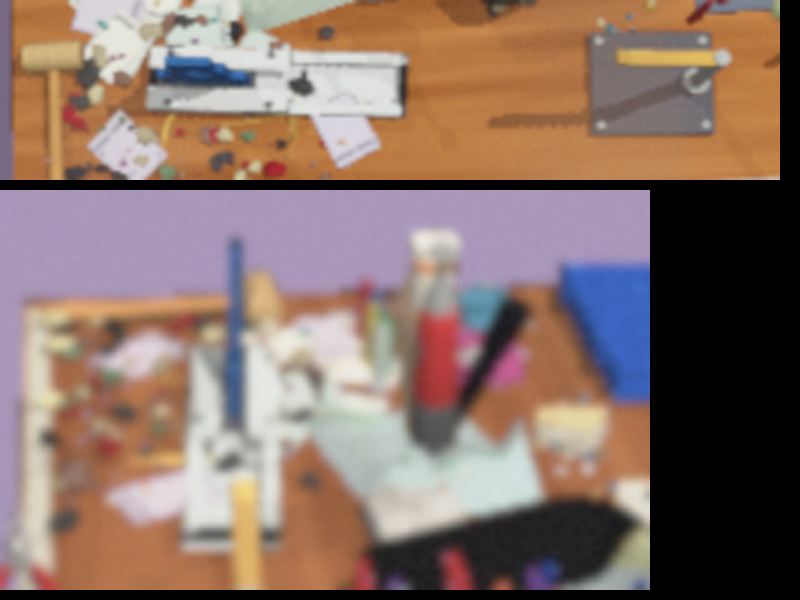

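The zoomed crop shows the landing-end corners at (406,57) and (403,117), and the bay-end corners at (150,47) and (147,110). The peg runs (618,56)–(722,58), and the base corners are at (590,33), (712,35), (713,133) and (590,133). There is a small dark blob on the landing at (300,85).

```bash
python3 - <<'E'
from h import *
np.set_printoptions(precision=1,suppress=True)
t=load("top");s=load("side")
T=lambda X,Y:(120+(X+.5)/3-.5,185+(Y+.5)/3-.5); S=lambda X,Y:(190+X/5,155+(Y-190)/5)
for n,p,z in [("landA",(406,57),14),("landB",(403,117),14),("bayA",(150,47),23),("bayB",(147,110),23),("base1",(590,33),10),("base2",(712,35),10),("base3",(713,133),10),("base4",(590,133),10),("tip",(618,56),172),("pegpost",(722,58),160),("blob",(300,85),4),("mallethead",(52,56),25)]:
    print(n,at(t,*T(*p),z))
hsv=cv2.cvtColor(t["image"],cv2.COLOR_RGB2HSV)
m=cv2.inRange(hsv,(100,120,40),(125,255,255));m[:195]=0;m[225:]=0;m[:,:165]=0;m[:,215:]=0
for v in range(195,225):
    x=np.where(m[v])[0]
    if len(x):print(v,x.min(),x.max(),len(x), hsv[v,x,2])
hs=cv2.cvtColor(s["image"],cv2.COLOR_RGB2HSV)
m=cv2.inRange(hs,(100,120,40),(125,255,255));m[:,:225]=0;m[:,250:]=0;m[215:]=0
for v in range(155,210,3):
    x=np.where(m[v])[0]
    if len(x):print(v,x.min(),x.max(),at(s,x.mean(),v,131))
E
```

```text
landA [530.4  57.2  14. ]
landB [466.9  64.3  14. ]
bayA [557.7 325.3  23. ]
bayB [491.1 330.   23. ]
base1 [ 543.7 -139.5   10. ]
base2 [ 532.7 -268.6   10. ]
base3 [ 428.6 -258.5   10. ]
base4 [ 437.3 -130.    10. ]
tip [ 489.6 -144.7  172. ]
pegpost [ 483.1 -244.3  160. ]
blob [509.7 171.5   4. ]
mallethead [554.7 427.8  25. ]
204 176 179 4 [172 170 172 175]
205 176 189 14 [170 171 170 169 168 171 170 173 173 176 174 176 174 159]
206 176 190 15 [151 152 153 153 153 154 157 158 158 159 161 160 159 143 121]
207 176 194 19 [105  94  94  94  95  94  95  99  97 100  97 104 100 101 105 131 155 169
 152]
208 175 195 21 [121 107  90  82  82  81  89  95 103 108 105  99  89  87  88  96 118 142
 152 140 118]
209 172 201 30 [129 159 143 109  94  87  84  84  84 100 112 124 132 130 121 109 104 101
  93  94 104 114 115 114 131 156 174 176 174 152]
210 172 202 31 [104 132 118 109  98  86  80  82  84  88  97 107 112 119 119 117 115 109
 100  86  83  85  88 101 125 148 163 165 167 148 114]
211 175 202 26 [ 82  84  82  86  86  84  84  89  89  94  94  93  85  84  84  85  83  80
  86  98 112 125 127 137 130 110]
212 197 202 6 [83 87 87 88 93 99]
188 236 236 [501.8  87.2 131. ]
191 236 237 [501.6  65.  131. ]
194 236 236 [498.1  43.7 131. ]
197 236 236 [496.4  22.8 131. ]
```

```bash
cat >> h.py <<'E'
O=np.array([510.3,181.7]);ty=np.array([.0958,.9954]);tx=np.array([.9954,-.0958])
SO=np.array([486.3,-190]);sx=np.array([-.070,-.9975]);sy=np.array([.9975,-.070])
def tw(x,y,z): return [*(O+x*tx+y*ty),z]
def loc(P): d=np.array(P[:2])-O; return d@tx,d@ty
YT=np.arctan2(ty[1],ty[0])   # tool yaw with fingers closing along track x
from scipy.spatial.transform import Rotation as R
def rpy(yaw,tilt=0,axis=(1,0)):
    "tool down at yaw, then tilted by tilt about a horizontal world axis"
    return (R.from_rotvec(tilt*np.r_[axis,0])*R.from_euler("xyz",[np.pi,0,yaw])).as_euler("xyz")
E
python3 - <<'E'
from h import *
from rig import robot,planner
np.set_printoptions(precision=2,suppress=True)
t=load("top");s=load("side")
print("tab",loc(at(t,183,205.4,131)),"ends53",loc(at(t,172,209,53)),loc(at(t,202,209.7,53)))
for v in(188,):print(loc(at(s,236,v,131)))
# side ray at track-tab y
o,d=ray(s,236.2,175); 
yy=at(t,183,205.4,131); P=o+d*(yy[1]-o[1])/d[1]; print("side x",P,loc(P))
for nm,yaw in(("a",YT),("b",YT-np.pi)):
    for tl in(-.4,):
        print(nm,R.from_euler("xyz",rpy(yaw,tl,tx)).as_matrix()[:,2],planner.ik(tw(0,150,150),rpy(yaw,tl,tx)),planner.ik(tw(0,150,42),rpy(yaw,tl,tx)))
    print(planner.ik(tw(0,-60,200),rpy(yaw)))
    for r in(-1.566,1.575): print(r,planner.ik([*SO,260],rpy(yaw+r)))
E
```

```text
tab (np.float64(0.36644079301627436), np.float64(82.74394002330042)) ends53 (np.float64(1.214254477360465), np.float64(131.41877505419137)) (np.float64(1.635029845420657), np.float64(38.92372770301049))
(np.float64(0.5839376091884164), np.float64(-94.87811702061467))
side x [517.47 264.03  97.65] (np.float64(-0.7458364205434845), np.float64(82.63689144277096))
a [-0.04 -0.39 -0.92] [ 0.68  0.59  1.4  -0.28  1.44  0.86] [ 0.68  0.7   1.51 -0.3   1.24  0.92]
[ 0.22  0.26  1.75 -0.    1.13  0.31]
-1.566 [-0.39  0.22  1.65 -0.    1.27  1.27]
1.575 [-0.39  0.22  1.65  0.    1.27 -1.87]
b [-0.04 -0.39 -0.92] [ 0.68  0.59  1.4  -0.28  1.44 -2.28] [ 0.68  0.7   1.51 -0.3   1.24 -2.22]
None
-1.566 [-0.39  0.22  1.65  0.    1.27 -1.87]
1.575 [-0.39  0.22  1.65 -0.    1.27  1.27]
```

```bash
python3 - <<'E'
from h import *
from rig import robot,planner,eyes
q=rpy(YT,-.4,tx)
robot.command_gripper(0.0,30)
robot.move_to(tw(0,172,250),q)
robot.servo_line(tw(0,172,43),feed=120,force_limit=15)
print(robot.servo_line(tw(0,40,43),feed=60,force_limit=10),loc(robot.current_tool_pos()),robot.current_ft_force())
print(robot.servo_line(tw(0,-2,43),feed=40,force_limit=10),loc(robot.current_tool_pos()),robot.current_ft_force(),robot.current_time())
for n in("side","top"):
    c=eyes.capture(n); pickle.dump(c,open(n+"1.pkl","wb"))
t,s=load("top1"),load("side1")
im=np.zeros((600,800,3),np.uint8);im[:240,:800]=crop(t,130,175,200,60,4);im[240:,:520]=crop(s,190,145,130,90,4)
cv2.imwrite("pics/p1.png",im)
E
```

```text
False (np.float64(0.025736650378488393), np.float64(40.136788824335056)) [ 0.73939691 -0.35010899 -0.87601166]
False (np.float64(0.03030956917803525), np.float64(-1.9620045828170087)) [ 0.57679483 -1.03506319  0.82511113] 9.6667
```

View pics/p1.png

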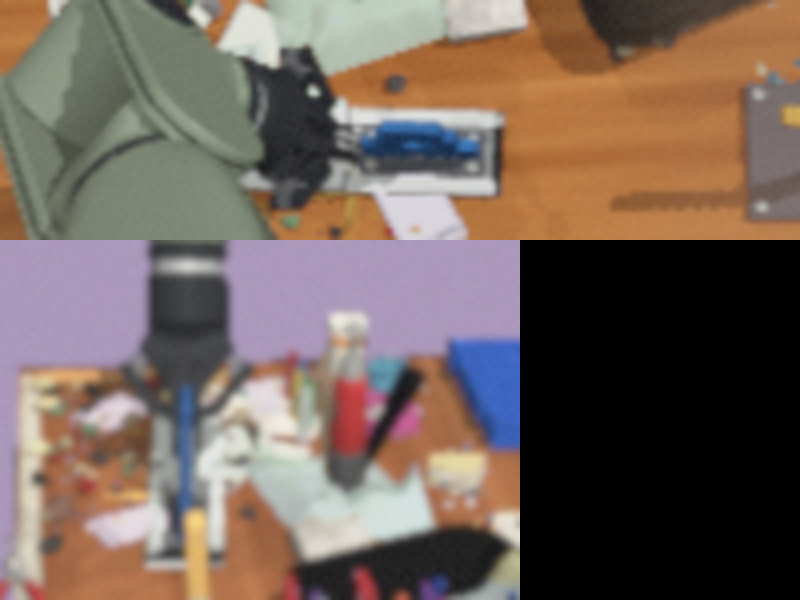

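The fence stands upright on the landing. Its tab top is at about (378–440, 124) in the crop, and the dark foot ends just short of the stop at (488,160). I'll retreat and measure the tab.

```bash
python3 - <<'E'
from h import *
from rig import robot,planner,eyes
np.set_printoptions(precision=1,suppress=True)
robot.servo_line(tw(0,40,43),feed=120)
robot.servo_line(tw(0,70,250),feed=200)
c=eyes.capture("top"); pickle.dump(c,open("top2.pkl","wb"))
s=eyes.capture("side"); pickle.dump(s,open("side2.pkl","wb"))
hsv=cv2.cvtColor(c["image"],cv2.COLOR_RGB2HSV)
m=cv2.inRange(hsv,(100,120,40),(125,255,255));m[:195]=0;m[225:]=0;m[:,:205]=0;m[:,262:]=0
for v in range(195,225):
    x=np.where(m[v])[0]
    if len(x):print(v,x.min(),x.max(),len(x), hsv[v,x,2])
hs=cv2.cvtColor(s["image"],cv2.COLOR_RGB2HSV)
m=cv2.inRange(hs,(100,120,40),(125,255,255));m[:,:225]=0;m[:,250:]=0;m[215:]=0
for v in range(170,222,4):
    x=np.where(m[v])[0]
    if len(x):
        o,d=ray(s,x.mean(),v); k=np.dot(O-60*ty-o[:2],ty)/(d[:2]@ty); print(v,x.min(),x.max(),loc(o+d*k),(o+d*k)[2])
E
```

```text
206 226 239 14 [173 174 173 172 171 173 171 172 174 173 174 174 173 167]
207 224 240 17 [148 153 163 161 160 161 156 158 160 160 162 162 164 165 166 156 148]
208 224 243 20 [131 121 109 107 108 111 112 114 116 119 121 123 131 136 138 133 133 153
 167 151]
209 224 243 20 [120 105  95  87  83  83  82  87  90  91  89  89  91  93  90  95 121 149
 158 143]
210 221 247 27 [149 133 120 100  93  89  88  85  82  91 109 126 125 113 101  96  93  88
  87 103 123 133 127 140 171 183 185]
211 220 248 29 [106 122 119 113  97  82  79  79  81  87 102 134 154 152 138 119 114 106
  97  85  80  90  91 100 135 165 175 174 167]
212 221 249 29 [ 88  90  89  87  82  80  81  80  85  85  93 103 109 109  99 100  94  90
  84  79  79  78  90 127 149 155 156 149 127]
213 223 248 23 [80 80 79 76 81 81 82 81 82 81 83 83 81 83 82 79 79 82 87 92 94 93 91]
190 236 236 (np.float64(0.23936884409295484), np.float64(-59.999928000000224)) 106.10333392020152
210 235 236 (np.float64(-1.2438733771123365), np.float64(-59.999928000000025)) 27.380410360418523
```

```bash
python3 - <<'E'
from h import *
from rig import robot,planner,eyes
np.set_printoptions(precision=1,suppress=True)
x,y=loc(at(load("top2"),232.6,206.5,131)); print(x,y)
q=rpy(YT)
robot.move_to(tw(0,y,200),q)
robot.command_gripper(.6)
print(robot.servo_line(tw(0,y,109),feed=100,force_limit=12))
robot.command_gripper(0,40)
print(robot.current_gripper_width(),robot.current_gripper_force(),robot.current_ft_force(),robot.current_tool_pos())
robot.servo_line(tw(0,y,202),feed=60)
print(robot.current_ft_force())
yaw=YT+np.arctan2(sx[1],sx[0])-np.arctan2(tx[1],tx[0])
P=SO-100*sx
robot.servo_line([*P,202],rpy(yaw),feed=80)
print(robot.current_tool_pos(),robot.current_time())
for n in("side","top"):
    c=eyes.capture(n); pickle.dump(c,open(n+"3.pkl","wb"))
t,s=load("top3"),load("side3")
im=np.zeros((600,800,3),np.uint8);im[:240,:800]=crop(t,200,175,200,60,4);im[240:,:480]=crop(s,190,160,120,90,4)
cv2.imwrite("pics/p3.png",im)
E
```

```text
1.1813063317799601 -61.636476104095806
False
0.11036772599336038 39.49695825576782 [-0.5  0.3  2. ] [504.9 120.4 109.5]
[ 0.7 -0.2 -1.3]
[493.3 -90.  202. ] 18.725
```

View pics/p3.png

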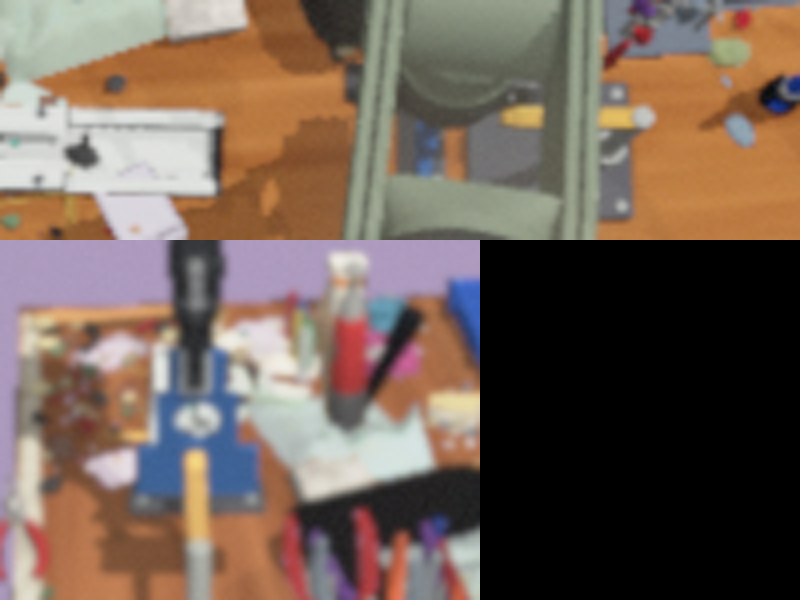

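The fence is lifted and square to the peg. In the side crop the eye centre is at (198,420) and the peg's tip at (196,456). I'll check the numbers.

```bash
python3 - <<'E'
from h import *
np.set_printoptions(precision=1,suppress=True)
s=load("side3")
g=lambda X,Y:(190+(X+.5)/4-.5,160+(Y-240+.5)/4-.5)
def aty(p,y): o,d=ray(s,*p); return o+d*(y-o[1])/d[1]
print("eye",aty(g(198,420),-90)); print("tiptop",aty(g(196,452),-145)); print(proj(s,[493.3,-90,167]),g(198,420),proj(s,[489.6,-145,172]),g(196,456))
hsv=cv2.cvtColor(s["image"],cv2.COLOR_RGB2HSV)
m=cv2.inRange(hsv,(15,110,120),(30,255,255))
for v in range(208,232,2):
    x=np.where(m[v,232:248])[0]+232
    if len(x):print(v,x.min(),x.max(),aty((x.mean(),v),-145))
E
```

```text
eye [495.9 -90.  164.9]
tiptop [ 489.5 -145.   169.9]
[238.2 204. ] (239.125, 204.625) [238.7 212. ] (238.625, 213.625)
214 237 239 [ 487.8 -145.   165.6]
216 237 240 [ 489.2 -145.   159.1]
218 237 240 [ 489.3 -145.   152.7]
220 237 240 [ 489.3 -145.   146.2]
222 237 240 [ 489.3 -145.   139.7]
224 237 240 [ 489.4 -145.   133.1]
226 237 241 [ 490.8 -145.   126.5]
228 236 242 [ 490.9 -145.   119.8]
230 236 242 [ 490.9 -145.   113.2]
```

```bash
python3 - <<'E'
from h import *
from rig import robot,planner,eyes
np.set_printoptions(precision=1,suppress=True)
w=lambda a,z:[*(SO+a*sx-2*sy),z]
robot.servo_line(w(-100,202),feed=60)
print(robot.servo_line(w(0,202),feed=60,force_limit=6),robot.current_tool_pos(),robot.current_ft_force())
print(robot.servo_line(w(0,176),feed=20,force_limit=4),robot.current_tool_pos(),robot.current_ft_force(),robot.current_time())
for n in("side","top"):
    c=eyes.capture(n); pickle.dump(c,open(n+"4.pkl","wb"))
t,s=load("top4"),load("side4")
im=np.zeros((600,800,3),np.uint8);im[:180,:600]=crop(t,240,175,150,45,4);im[180:,:480]=crop(s,190,160,120,105,4)
cv2.imwrite("pics/p4.png",im)
E
```

```text
False [ 484.3 -189.6  202. ] [-0.3 -0.6 -1.4]
True [ 484.4 -189.9  181.6] [0.3 0.9 4. ] 21.85
```

View pics/p4.png

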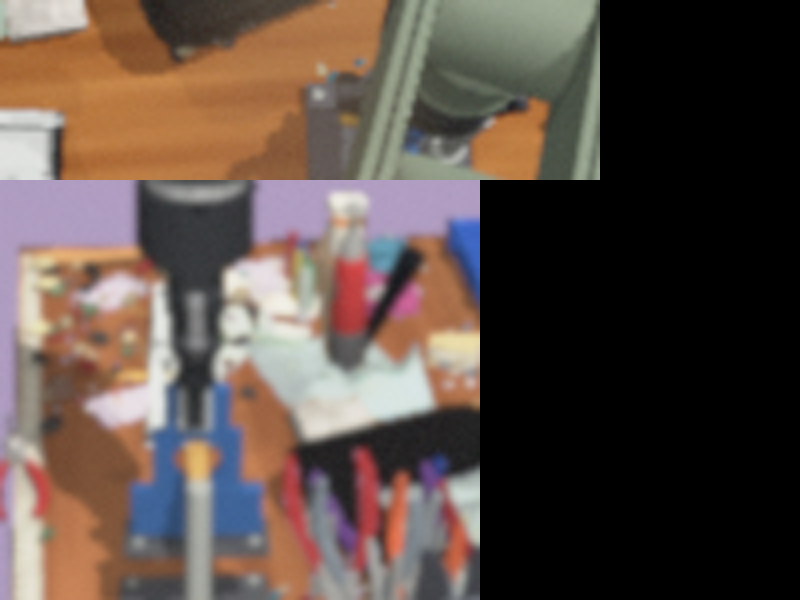

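The peg is through the eye at (197,455), and contact came at the expected height. Now I'll release it with a small opening and back straight up.

```bash
python3 - <<'E'
from h import *
from rig import robot,planner,eyes
np.set_printoptions(precision=1,suppress=True)
for o in(.16,.22,.32): robot.command_gripper(o)
robot.hold(.5)
p=robot.current_tool_pos(); print(p,robot.current_gripper_width(),robot.current_ft_force())
print(robot.servo_line([p[0],p[1],p[2]+60],feed=50,force_limit=6))
robot.servo_line([p[0]-60,p[1]+20,p[2]+150],feed=120)
robot.hold(2)
print(robot.current_time(),robot.current_ft_force())
for n in("side","top"):
    c=eyes.capture(n); pickle.dump(c,open(n+"5.pkl","wb"))
t,s=load("top5"),load("side5")
im=np.zeros((600,800,3),np.uint8);im[:180,:600]=crop(t,240,175,150,45,4);im[180:,:480]=crop(s,190,160,120,105,4)
cv2.imwrite("pics/p5.png",im)
E
```

```text
[ 483.6 -189.6  180.6] 0.3177921100028498 [-0.4 -0.4  0.1]
False
27.5667 [-0.5 -0.1 -0.3]
```

View pics/p5.png

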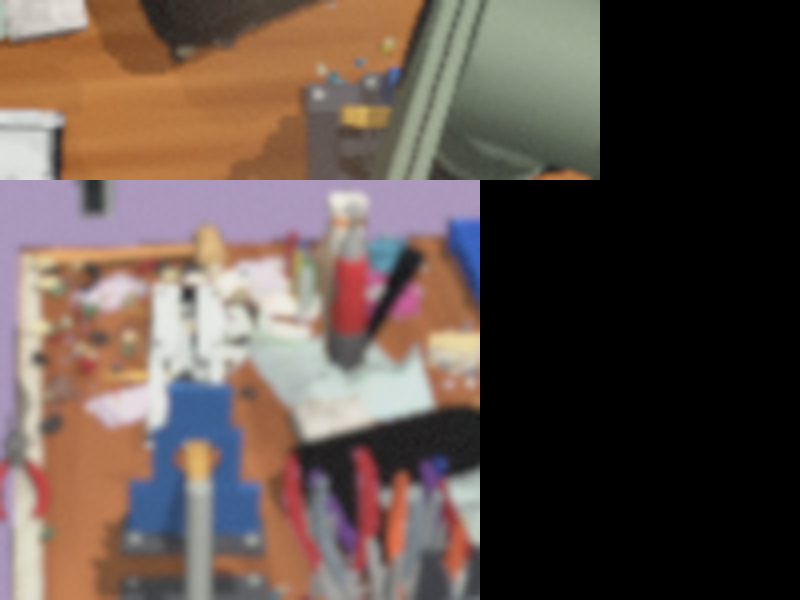

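The fence hangs upright with its eye on the peg at (197,455), and the gripper is clear. I'll check that the sway is gone, then hand in.

```bash
python3 - <<'E'
from h import *
from rig import robot,eyes,ticket
a=[]
robot.hold(4)
for i in range(8):
    s=eyes.capture("side"); robot.hold(.1)
    m=cv2.inRange(cv2.cvtColor(s["image"],cv2.COLOR_RGB2HSV),(100,120,40),(125,255,255))[205:260,215:262]
    M=cv2.moments(m,True); a.append((round(M["m10"]/M["m00"],2),round(M["m01"]/M["m00"],2)))
print(a,robot.current_time())
if np.ptp(np.array(a),axis=0).max()<.3: print(ticket.job_done())
E
```

```text
[(23.21, 26.08), (23.26, 26.07), (23.24, 26.11), (23.22, 26.08), (23.24, 26.08), (23.23, 26.07), (23.2, 26.12), (23.25, 26.12)] 32.8667
the job is handed in; nothing more can be done
None
```

I pushed the fence onto the landing, lifted it out and hung it on the brass peg behind the tip; it was hanging upright and still, with the gripper clear, when I handed the job in at about 33 s (no verdict was returned).

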